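# Lever open the stuck cover of a sediment trap

### The job

The cover of the sediment trap is stuck with dried grinding slurry: take the scraper, put its blade into the notch under the cover's front edge and lever the cover up with the blade bearing on the notch's ledge, keeping the fingers off the cover until it has come up. Swing the cover right back to its stop, then lay the scraper flat on the mat without dropping it, and leave the other things on the bench alone.

Things in the scene. Friction and masses are not known exactly. Their poses are not given: they have to be found in the camera images.
- trap: Grey painted steel box fixed to the bench, 150 mm (x) by 220 mm (y) by 130 mm high, hollow, with a flush steel cover on top and a brass hose tail sticking out 40 mm from each y side. Origin: centre of its underside on the bench; its x points from the notched front to the hinges at the back, z up. The notched front faces the robot's side of the bench (x points straight away from the robot within about 20 degrees); the two dark hinges, seen from above, mark the back.
- rim: Front wall of the trap, 6 mm thick, with a notch 90 mm wide and 11 mm high in the middle of its top edge, bridged above by the cover's front edge. A steel ledge 110 mm wide sticks out 10 mm from the wall, level with the notch floor, as a heel to lever on. Origin: middle of the notch floor at the outer face, 114 mm above the bench; x points into the box, y along the wall, z up. The box behind it is empty down to 33 mm below the notch floor, 138 mm deep in x.
- cover (a joint): Angle of the cover: 0 shut, grows as its front edge rises, 1.83 rad at its stop, where it leans back 15 degrees past upright. The hinge is stiff (0.5 N m) and the cover stays where it is left; with its weight some 5 N at the front edge raise it.
- cover_lip (a point): Middle of the lower front edge of the cover, flush with the front wall, 125 mm above the bench when shut. The cover is a steel plate 206 mm wide, 5 mm thick, about 0.4 kg; its sides lie flush between the box's side walls and it has no handle.
- cover_hinge (a point): Middle of the hinge axis, which runs along the trap's y: 143 mm behind the front edge (in the trap's x) and 5 mm above the cover's underside.
- scraper: Stiff scraper, 200 mm long, 0.22 kg: black handle 110 mm long, 28 mm wide, 26 mm high, then a steel blade 50 mm wide and 2.5 mm thick (1.6 mm in the last 16 mm). x points along it to the blade, z up as it lies. Origin: at the underside of the handle, at its front end; handle from x = -110 mm to 0, ferrule and blade from 0 to 90 mm, blade mid-plane at z = 13 mm. It lies on the handle, with the blade 12 mm clear of the mat, pointing away from the robot within about 35 degrees.
- scraper_tip (a point): Middle of the blade's end edge.
- scraper_grip (a point): Middle of the handle, 30 mm behind its front end, 120 mm behind the blade's end, where to grip.
- mat: Pale green mat fixed on the bench beside the trap, 280 mm (x) by 170 mm (y), 6 mm thick. Origin: centre of its underside.
- rinse_bottle: White plastic bottle with a blue cap, 68 mm across, 190 mm high, beyond the trap; leave alone. Origin: centre of its underside.
- ear_defenders: Yellow ear defenders with a black headband, about 200 mm long, lying on the bench; leave alone. Origin: on the bench between the cups.
- lapping_pad: Black hand lapping pad, 90 x 55 x 24 mm, on the bench towards the robot's right; leave alone. Origin: centre of its underside.
- glass_blank: Domed green glass blank, 100 mm across, 48 mm high; leave alone. Origin: centre of its underside.
Things that resemble listed ones, but are neither listed nor needed, are in the scene too. What is shaped like the scraper but brown or pink is not meant.

How it is judged:
On the way, in this order (a step that is already met when the one before it is completed fails the run):
1. the scraper's blade levers the cover up: it bears on the ledge or floor of the notch and on the cover at once while the cover is raised by more than 0.04 rad (6 mm at the front edge) (contact force between scraper and rim above 1 N and contact force between scraper and cover above 1 N and value of joint cover above 0.04 rad), for 0.05 s.
2. the cover is swung back to its stop (value of joint cover above 1.68 rad), for 0.2 s.
At the end, for the whole second after the job is handed in: The cover stands back within 0.15 rad of its stop (angle above 1.68 rad); the scraper lies flat (within 0.12 rad) and still on the mat, either face up, the middle of its handle over the mat (to 10 mm past its edge) (value of joint cover above 1.68 rad and x of scraper_grip in the frame of mat between -0.15 and 0.15 m and y of scraper_grip in the frame of mat between -0.095 and 0.095 m and z of scraper_grip in the frame of mat below 0.026 m and angle between the z axis of scraper and the z axis of mat, either way round below 0.12 rad and linear speed of scraper below 0.02 m/s); the robot touches nothing.
It fails at once if the robot's fingers touch the cover before it is open by 0.15 rad (20 mm at the front edge) (contact force between the fingers and cover above 0.5 N and value of joint cover below 0.15 rad).
It fails at once if the scraper is dropped (falls faster than 0.8 m/s out of the fingers) (linear speed of scraper above 0.8 m/s and contact force between the fingers and scraper below 0.1 N).
It fails at once if a bystander is moved by more than 30 mm (distance of any of rinse_bottle, ear_defenders, lapping_pad, glass_blank from where it was at the start of the episode above 0.03 m).
It also fails if it takes over 56 s, if anything falls off the work surface, if the arm or the gripper's body presses on something with over 40 N, if the wrist force passes 120 N, or if a joint passes its speed limit or range.

### The arm

A 7-joint arm with a two-finger parallel gripper is mounted at the origin on the work surface. World frame = base frame: x ahead of the robot, y to its left, z up, the work surface at z = 0. Lengths are in m, angles in rad, forces in N, time in s.
With the tool pointing down it reaches from about 0.4 to 0.875 m from the base axis. Payload 6.5 kg.
Tool frame: the origin (TCP) lies on the centre line of the jaws, within the pads' length; the fingertips stand 19 mm ahead of it and the grasp point (between the pads) is the TCP (tips_ahead is the distance from the TCP to the fingertips, in m); z points along the fingers, y is the line along which they close (so a half turn about z gives the same grasp; the last joint's range is limited). The gripper opens to 85 mm and grips with 20 to 120 N. Pads are 22 mm wide; open, the fingers measure 114 mm over their backs; the gripper's body (76 mm by 85 mm) begins 54 mm behind the grasp point. The pads swing forward as they close: fully open they stand 13 mm farther back than shut.
Start: joints at [1.074, 0.536, -0.004, 1.538, 0.003, 1.067, -0.071], TCP at [0.271, -0.591, 0.25] pointing down, gripper open.
Joint ranges: [-2.7, 2.7], [-0.37, 2.16], [-1.27, 1.26], [0.24, 2.4], [-1.31, 4.45], [0.19, 1.91], [-2.76, 2.76]. Speed limits (rad/s): [2.39, 2.39, 3.14, 3.14, 3.14, 3.14, 3.14].

### API

Orientations are given as a rotation vector (axis times angle).
In Python, from bench import * gives the robot as it stands.
- The arm moves only by the tool arm_command, never from a script. Its argument "rows" is a list of rows, each an object of numbers: "grip": the closure, from 0 (fully open) to 1 (shut); "dx", "dy", "dz": the shift along the world's x, y, z in mm; "spin": the turn about the world's z in degrees. In form: [{"grip": .., "dx": .., "dy": .., "dz": .., "spin": ..}, ...]. A call has 1 to 8 rows; each row shifts and turns the commanded pose from where the row before left it; what a row does not reach is not made up. A row lasts 1/8 s, in which the tool goes at most 62.5 mm and 10.7 degrees, less where a joint would pass 70% of its speed; a pose out of reach is approached as far as the arm can. A call with a gripper value outside its range is refused whole. The fingers move at their own pace and stop on an object; the grip force is fixed at half the most. Time passes only in rows, so rows that do not move let the fingers close. It gives the time, the measured TCP pose, the force, the opening and the grip force at its end, in the units of the state.
- get_state(): the state, without advancing time (a new reading comes with each control period).
- snapshot(name): name is "side" or "top" or "wrist"; returns a dict with "color" (400x640x3 uint8, red, green, blue), "range_z" (400x640 float32, m along the optical axis (not along the pixel's ray), 0 where there is no reading), "fx", "fy", "cx", "cy" (pixels), "world_from_camera" (4x4, takes a point from camera to world coordinates). Camera axes: x right, y up, looking along -z (the intrinsics and any distortion apply to the point x, -y, -z); pixel columns grow to the right and rows downward; lengths in m; the calibration is good to about 2 mm. A picture is of the moment at which its call begins.
- hand_in(): hands the job in; it is judged then, once.
The state is a dict: "time": time; "joints": joint angles; "qd": joint speeds; "tau": joint torques, N m; "position": TCP position; "eef_rot": TCP orientation; "ft_force": force on the tool from outside, world axes, zero at the start; "torque": the same for the moment, N m; "opening": opening from 0.0 (shut) to 1.0 (fully open); "gripper_force": force on a finger pad.
Only numpy, scipy, OpenCV 4.12 (cv2) and the standard library are available. Lean on these libraries where they do the work, as an engineer would, in place of code of your own. Each camera call takes 0.05 s, during which the arm holds its last target. There are 200 camera calls.

## Working session

There is one attempt and no reset: what is moved stays moved. The work goes in short steps, Python scripts to look and compute and a tool call to move; the robot and the scene stay as the last step left them, time stands still between calls to the robot, and variables do not carry over. Pictures are saved under pics/ and viewed, at most 10 in all, crops included, and the job is handed in when it is done.

Besides the shell and the picture viewer there is one more tool, called after "Call:" as a command line: name --argument value ..., lists and objects as JSON in quotes. arm_command: Moves the arm, as the interface text tells. Its arguments: {"type":"object","properties":{"rows":{"type":"array","items":{"type":"object","properties":{"grip":{"type":"number"},"dx":{"type":"number"},"dy":{"type":"number"},"dz":{"type":"number"},"spin":{"type":"number"}}}}},"required":["rows"]}

```bash
mkdir -p pics
cat > h.py <<'E'
from bench import *
import numpy as np, cv2
from scipy.spatial.transform import Rotation as R
def snap(n,f=None):
    s=snapshot(n)
    if f: cv2.imwrite('pics/'+f,s['color'][:,:,::-1])
    return s
def pts(s):
    z=s['range_z'];v,u=np.mgrid[:z.shape[0],:z.shape[1]]
    c=np.stack([(u-s['cx'])/s['fx']*z,-(v-s['cy'])/s['fy']*z,-z],-1)
    T=s['world_from_camera'];return c@T[:3,:3].T+T[:3,3]
E
python3 - <<'E'
from h import *
s=snap('top','top.png');t=snap('side','side.png')
np.save('top.npy',pts(s));np.save('side.npy',pts(t))
print(s['world_from_camera'],s['fx'],(s['range_z']>0).mean());print(t['world_from_camera'],get_state())
E
```

```text
[[-0.02690077  0.99074985 -0.13300783  0.35744267]
 [-0.99952406 -0.02866839 -0.0113921   0.07637848]
 [-0.01509984  0.13263807  0.99104951  1.50128085]
 [ 0.          0.          0.          1.        ]] 422.64588142911424 0.99605078125
[[-0.85173817  0.38240994 -0.35819649 -0.05105356]
 [-0.52383643 -0.63677082  0.56579     1.03110159]
 [-0.01172536  0.66954131  0.74268227  1.31479924]
 [ 0.          0.          0.          1.        ]] {'time': 0.1, 'joints': array([ 1.07378046,  0.5370931 , -0.00444253,  1.53873711,  0.00261401,
        1.06731388, -0.07117651]), 'qd': array([ 1.74752324e-05, -2.73814426e-03,  2.21371370e-04, -3.67553860e-03,
       -1.83842664e-04, -2.79093671e-04,  1.01971306e-03]), 'tau': array([ 2.08314217e-03, -5.84560812e+01,  1.05143577e+00, -2.59778202e+01,
        1.26556365e-02,  4.53079891e-03,  5.32262754e-05]), 'position': array([ 0.27121726, -0.59013446,  0.24951341]), 'eef_rot': array([-3.06750850e+00, -6.71348117e-01,  7.08277723e-04]), 'ft_force': array([-0.01227972, -0.44478054,  0.06641732]), 'torque': array([-0.00619528, -0.00594929, -0.02663139]), 'gripper_force': 0.0, 'opening': 1.0014722806038128}
```

View pics/top.png

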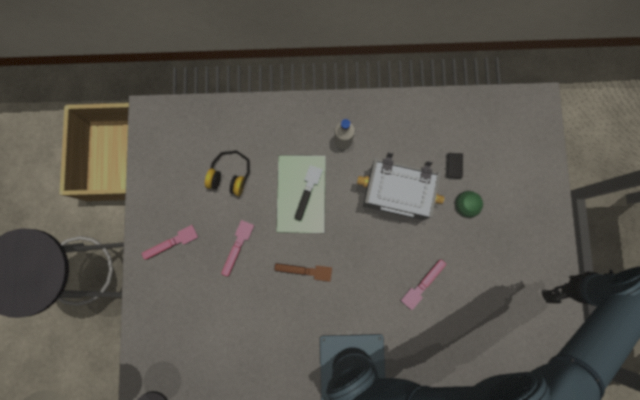

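View pics/side.png

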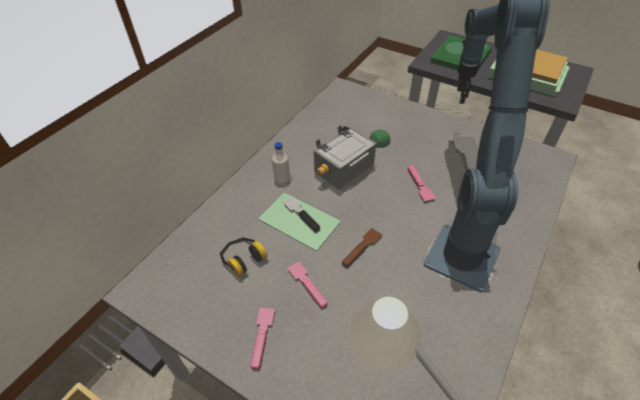

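Top view: the black-handled scraper is on the green mat, handle (302,206), blade (313,176). The look-alikes are pink at (170,243), (238,247) and (425,283), and brown at (303,271). Only the one on the mat has a black handle, so I take that. The trap is at (400,190), with its ledge at (397,211) and hinges at (388,160) and (427,170).

Run:
```python
from h import *
P=np.load('top.npy');im=cv2.imread('pics/top.png')
cv2.imwrite('pics/crop.png',cv2.resize(im[130:250,270:460],None,fx=4,fy=4,interpolation=cv2.INTER_CUBIC))
hsv=cv2.cvtColor(im,cv2.COLOR_BGR2HSV)
roi=np.zeros(im.shape[:2],bool);roi[150:240,272:332]=1
# handle
dark=(im.max(2)<60)&roi
p=P[dark];c,(w,h),a=cv2.minAreaRect(p[:,:2].astype(np.float32))
print('handle',dark.sum(),p.mean(0),np.median(p[:,2]),c,w,h,a)
sc=roi&(P[:,:,2]>0.012); q=P[sc];print('scraper',sc.sum(),cv2.minAreaRect(q[:,:2].astype(np.float32)))
u,sv,v=np.linalg.svd(q[:,:2]-q[:,:2].mean(0));print(v[0],q.mean(0))
g=(hsv[:,:,0]>35)&(hsv[:,:,0]<85)&(hsv[:,:,1]>25)&roi
m=P[g];print('mat',cv2.minAreaRect(m[:,:2].astype(np.float32)),np.median(m[:,2]))
roi[:]=0;roi[150:225,355:445]=1
t=roi&(P[:,:,2]>0.122)&(P[:,:,2]<0.138);t=cv2.morphologyEx(t.astype(np.uint8),cv2.MORPH_OPEN,np.ones((5,5)))>0
p=P[t];print('trap',p.mean(0),cv2.minAreaRect(p[:,:2].astype(np.float32)),np.median(p[:,2]))
l=roi&(P[:,:,2]>0.1)&(P[:,:,2]<0.12);print(l.sum(),np.c_[np.argwhere(l),P[l].round(3)][::6][:30])
k=roi&(P[:,:,2]>0.14);print('hinges',P[k].mean(0),k.sum())
```

```text
handle 148 [0.55704216 0.1588262  0.03294743] 0.032810332972135425 (0.5577570796012878, 0.1588004231452942) 0.018251238390803337 0.10064499825239182 69.38859558105469
scraper 795 ((0.5513973236083984, 0.1617451012134552), (0.18077513575553894, 0.38333263993263245), 88.50806427001953)
[-0.99885772  0.04778338] [0.60139803 0.14747918 0.06903205]
mat ((0.5533061623573303, 0.16571320593357086), (0.18015699088573456, 0.39104515314102173), 89.78223419189453) 0.007280797492974722
trap [ 0.58597623 -0.1759984   0.13119821] ((0.5958337783813477, -0.17762331664562225), (0.22282864153385162, 0.15481418371200562), 75.24961853027344) 0.1312243211273314
262 [[ 1.58e+02  3.86e+02  6.96e-01 -1.30e-01  1.18e-01]
 [ 1.63e+02  3.94e+02  6.78e-01 -1.55e-01  1.19e-01]
 [ 1.66e+02  3.98e+02  6.68e-01 -1.69e-01  1.16e-01]
 [ 1.67e+02  4.02e+02  6.65e-01 -1.83e-01  1.12e-01]
 [ 1.69e+02  4.10e+02  6.57e-01 -2.09e-01  1.14e-01]
 [ 1.70e+02  4.16e+02  6.53e-01 -2.28e-01  1.14e-01]
 [ 1.74e+02  4.33e+02  6.38e-01 -2.84e-01  1.14e-01]
 [ 1.76e+02  3.70e+02  6.38e-01 -7.50e-02  1.12e-01]
 [ 1.77e+02  3.69e+02  6
[... 490 characters left out ...]
e-02  1.07e-01]
 [ 2.03e+02  3.65e+02  5.49e-01 -5.50e-02  1.02e-01]
 [ 2.04e+02  3.71e+02  5.45e-01 -7.50e-02  1.04e-01]
 [ 2.06e+02  3.79e+02  5.37e-01 -1.01e-01  1.07e-01]
 [ 2.07e+02  3.82e+02  5.32e-01 -1.09e-01  1.14e-01]
 [ 2.08e+02  3.80e+02  5.30e-01 -1.04e-01  1.06e-01]
 [ 2.08e+02  3.87e+02  5.28e-01 -1.26e-01  1.15e-01]
 [ 2.09e+02  3.82e+02  5.25e-01 -1.09e-01  1.15e-01]
 [ 2.09e+02  3.88e+02  5.25e-01 -1.29e-01  1.15e-01]
 [ 2.09e+02  3.94e+02  5.25e-01 -1.49e-01  1.11e-01]
 [ 2.10e+02  3.87e+02  5.22e-01 -1.26e-01  1.13e-01]
 [ 2.10e+02  3.93e+02  5.21e-01 -1.45e-01  1.16e-01]
 [ 2.10e+02  3.99e+02  5.20e-01 -1.64e-01  1.19e-01]]
hinges [ 0.54300873 -0.08033472  0.71858198] 52
```

View pics/crop.png

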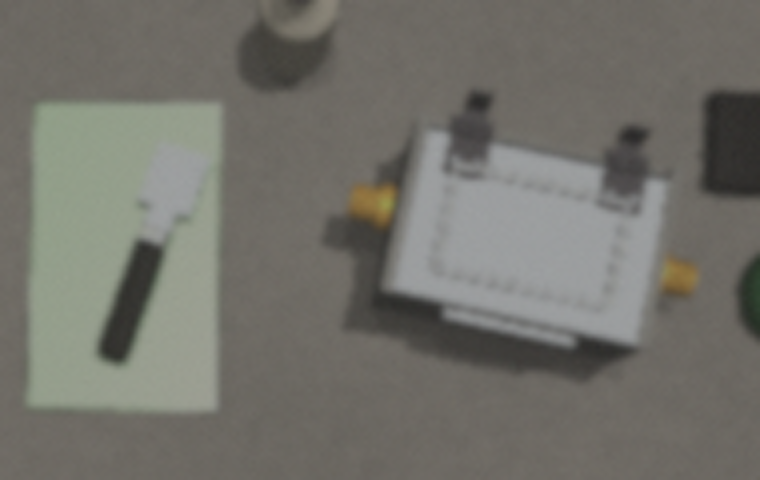

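The crop confirms it: steel blade end at about (185,150) and black handle from (150,243) to (113,357) on the mat. Scraper yaw is about -20.6°, with the grip at about (0.581, 0.150). The trap centre is about (0.596, -0.178) at yaw -14.75°. Its top measures 223x155 mm at z = 0.131, which matches the given size.

I'll go above the scraper.

Call:
arm_command --rows '[{"grip": 0,"dx": 20,"dy": 46,"dz": 0,"spin": -3},{"grip": 0,"dx": 20,"dy": 46,"dz": 0,"spin": -3},{"grip": 0,"dx": 20,"dy": 46,"dz": 0,"spin": -3},{"grip": 0,"dx": 20,"dy": 46,"dz": 0,"spin": -3},{"grip": 0,"dx": 20,"dy": 46,"dz": 0,"spin": -3},{"grip": 0,"dx": 20,"dy": 46,"dz": 0,"spin": -3},{"grip": 0,"dx": 20,"dy": 46,"dz": 0,"spin": -3},{"grip": 0,"dx": 20,"dy": 46,"dz": 0,"spin": -3}]'

```text
time: 1.1
position: [0.4317, -0.221, 0.2501]
eef_rot: [-3.141, -0.016, 0.0]
ft_force: [0.4, -0.1, -0.6]
opening: 0.997
gripper_force: 0.0
```

Call:
arm_command --rows '[{"grip": 0,"dx": 20,"dy": 46,"dz": 0,"spin": -3},{"grip": 0,"dx": 20,"dy": 46,"dz": 0,"spin": -3},{"grip": 0,"dx": 20,"dy": 46,"dz": 0,"spin": -3},{"grip": 0,"dx": 20,"dy": 46,"dz": 0,"spin": -3},{"grip": 0,"dx": 20,"dy": 46,"dz": 0,"spin": -3},{"grip": 0,"dx": 20,"dy": 46,"dz": 0,"spin": -3},{"grip": 0,"dx": 10,"dy": 46,"dz": 0,"spin": -3},{"grip": 0,"dx": 0,"dy": 0,"dz": 0,"spin": 0}]'

```text
time: 2.1
position: [0.5612, 0.1045, 0.2499]
eef_rot: [-3.092, 0.543, 0.002]
ft_force: [-0.2, -0.4, 0.4]
opening: 1.0
gripper_force: 0.0
```

Run:
```python
from h import *
s=snap('wrist','w1.png');P=pts(s);im=s['color'];st=get_state()
print(st['time'],st['position'],R.from_rotvec(st['eef_rot']).as_matrix().round(3))
D=(im.max(2)<70)&(P[:,:,2]>.024)&(P[:,:,2]<.045)&(abs(P[:,:,0]-.57)<.12)&(abs(P[:,:,1]-.155)<.1)
n,l,stt,c=cv2.connectedComponentsWithStats(D.astype(np.uint8));k=1+stt[1:,4].argmax();D=l==k
p=P[D];print(stt[k],p.mean(0),cv2.minAreaRect(p[:,:2].astype(np.float32)))
```

```text
2.15 [0.56103452 0.10126689 0.24976724] [[ 0.939 -0.344 -0.001]
 [-0.344 -0.939  0.   ]
 [-0.001  0.    -1.   ]]
[ 264  147   25   89 2025] [0.56281864 0.15519684 0.03158794] ((0.5608242750167847, 0.1567545384168625), (0.027879580855369568, 0.10696528106927872), 68.92445373535156)
```

View pics/w1.png

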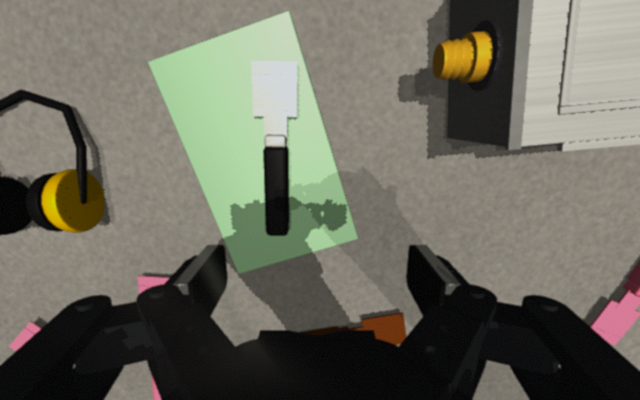

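The wrist view shows the black handle from (277,148) to (277,235), blade up at (275,90), lined up with the jaws. The 28x107 mm rectangle fits the handle. The grip point is about (0.584, 0.148).

Call:
arm_command --rows '[{"grip": 0,"dx": 12,"dy": 24,"dz": -40,"spin": -1},{"grip": 0,"dx": 11,"dy": 23,"dz": -40,"spin": 0},{"grip": 0,"dx": 0,"dy": 0,"dz": -40,"spin": 0},{"grip": 0,"dx": 0,"dy": 0,"dz": -30,"spin": 0},{"grip": 0,"dx": 0,"dy": 0,"dz": 0,"spin": 0}]'

```text
time: 2.78
position: [0.5825, 0.1439, 0.098]
eef_rot: [3.084, -0.583, -0.007]
ft_force: [0.0, 0.3, 0.2]
opening: 1.001
gripper_force: 0.0
```

Run:
```python
from h import *
s=snap('wrist');P=pts(s);im=s['color'];st=get_state()
print(st['time'],st['position'],R.from_rotvec(st['eef_rot']).as_matrix()[:2,0])
D=(im.max(2)<70)&(P[:,:,2]>.024)&(P[:,:,2]<.045)&(abs(P[:,:,0]-.57)<.12)&(abs(P[:,:,1]-.155)<.1)
n,l,stt,c=cv2.connectedComponentsWithStats(D.astype(np.uint8));k=1+stt[1:,4].argmax();D=l==k
p=P[D];print(stt[k],p.mean(0),cv2.minAreaRect(p[:,:2].astype(np.float32)))
B=(P[:,:,2]>.0145)&(P[:,:,2]<.028)&(abs(P[:,:,0]-.65)<.1)&(abs(P[:,:,1]-.13)<.06);q=P[B];print('blade',B.sum(),q[q[:,0].argsort()][-5:],cv2.minAreaRect(q[:,:2].astype(np.float32)))
```

```text
2.825 [0.58396905 0.14464791 0.09991847] [ 0.93105604 -0.36487421]
[ 289  177   42  144 5517] [0.56539283 0.15559879 0.03166547] ((0.5613722205162048, 0.1573043316602707), (0.027692070230841637, 0.10745581984519958), 69.3074722290039)
blade 9513 [[0.70470188 0.12908102 0.02042779]
 [0.70490896 0.12776546 0.01991627]
 [0.70495754 0.12723472 0.01900908]
 [0.70532291 0.12834882 0.01925462]
 [0.70556242 0.12891243 0.01918481]] ((0.6210963726043701, 0.13446985185146332), (0.05019182711839676, 0.1620658040046692), 69.32122802734375)
```

Call:
arm_command --rows '[{"grip": 0,"dx": 1,"dy": 3,"dz": -30,"spin": 1},{"grip": 0,"dx": 0,"dy": 0,"dz": -30,"spin": 0},{"grip": 0,"dx": 0,"dy": 0,"dz": -10,"spin": 0},{"grip": 0,"dx": 0,"dy": 0,"dz": 0,"spin": 0},{"grip": 1,"dx": 0,"dy": 0,"dz": 0,"spin": 0},{"grip": 1,"dx": 0,"dy": 0,"dz": 0,"spin": 0},{"grip": 1,"dx": 0,"dy": 0,"dz": 0,"spin": 0},{"grip": 1,"dx": 0,"dy": 0,"dz": 0,"spin": 0}]'

```text
time: 3.82
position: [0.5859, 0.1493, 0.031]
eef_rot: [-3.092, 0.554, -0.001]
ft_force: [-0.8, -0.9, 5.4]
opening: 0.312
gripper_force: 60.6
```

Call:
arm_command --rows '[{"grip": 1,"dx": 0,"dy": 0,"dz": 0,"spin": 0},{"grip": 1,"dx": 0,"dy": 0,"dz": 0,"spin": 0},{"grip": 1,"dx": 0,"dy": 0,"dz": 0,"spin": 0}]'

```text
time: 4.2
position: [0.5859, 0.1493, 0.031]
eef_rot: [-3.092, 0.554, -0.001]
ft_force: [0.0, -0.8, 5.2]
opening: 0.315
gripper_force: 60.6
```

Call:
arm_command --rows '[{"grip": 1,"dx": 0,"dy": 0,"dz": 20,"spin": 0},{"grip": 1,"dx": 0,"dy": 0,"dz": 50,"spin": 0},{"grip": 1,"dx": 0,"dy": 0,"dz": 50,"spin": 0},{"grip": 1,"dx": 0,"dy": 0,"dz": 50,"spin": 0},{"grip": 1,"dx": -30,"dy": -30,"dz": 0,"spin": 2},{"grip": 1,"dx": -30,"dy": -40,"dz": 0,"spin": 2},{"grip": 1,"dx": -30,"dy": -40,"dz": 0,"spin": 1.5},{"grip": 1,"dx": -30,"dy": -40,"dz": 0,"spin": 0}]'

```text
time: 5.2
position: [0.4642, -0.0018, 0.2011]
eef_rot: [3.115, -0.404, 0.001]
ft_force: [1.1, -1.1, -1.2]
opening: 0.314
gripper_force: 59.7
```

Call:
arm_command --rows '[{"grip": 1,"dx": -30,"dy": -40,"dz": 0,"spin": 0},{"grip": 1,"dx": -30,"dy": -40,"dz": 0,"spin": 0},{"grip": 1,"dx": -16,"dy": -42,"dz": 0,"spin": 0},{"grip": 1,"dx": 0,"dy": 0,"dz": 0,"spin": 0},{"grip": 1,"dx": 0,"dy": 0,"dz": 0,"spin": 0}]'

```text
time: 5.82
position: [0.3897, -0.1222, 0.2009]
eef_rot: [-3.115, 0.405, -0.002]
ft_force: [1.2, -0.3, -1.7]
opening: 0.314
gripper_force: 59.8
```

```bash
cat > m.py <<'E'
from h import *
s=snap('wrist','w2.png');P=pts(s);st=get_state();p0=st['position']
print(st['time'],p0,R.from_rotvec(st['eef_rot']).as_matrix()[:2,0])
x,y,z=P[:,:,0],P[:,:,1],P[:,:,2]
M=np.eye(3)
yaw=np.arctan2(*R.from_rotvec(st['eef_rot']).as_matrix()[1::-1,0])
xl=(x-p0[0])*np.cos(yaw)+(y-p0[1])*np.sin(yaw);yl=-(x-p0[0])*np.sin(yaw)+(y-p0[1])*np.cos(yaw)
B=(xl>.06)&(xl<.14)&(abs(yl)<.035)&(abs(z-p0[2])<.03)
for a in np.arange(.06,.14,.01):
    k=B&(xl>a)&(xl<a+.01)
    if k.sum()>10: print(round(a,3),k.sum(),'y',yl[k].min().round(4),yl[k].max().round(4),'z-tcp',np.median(z[k]-p0[2]).round(4))
if B.any(): print('tip xl',np.percentile(xl[B],99.5))
T=(z>.123)&(z<.137)&~B&(x>.45)&(x<.75)&(y<0)&(y>-.35)
T=cv2.morphologyEx(T.astype(np.uint8),cv2.MORPH_OPEN,np.ones((7,7)))>0
print('top',T.sum(),np.median(z[T]),cv2.minAreaRect(P[T][:,:2].astype(np.float32)))
L=(z>.106)&(z<.119)&(x>.45)&(x<.56)&(y<-.05)&(y>-.3)
L=cv2.morphologyEx(L.astype(np.uint8),cv2.MORPH_OPEN,np.ones((3,3)))>0
if L.any(): print('ledge',L.sum(),np.median(z[L]),cv2.minAreaRect(P[L][:,:2].astype(np.float32)))
E
python3 m.py
```

```text
5.875 [ 0.3899523  -0.12173403  0.20077067] [ 0.96709075 -0.25443042]
0.06 2573 y -0.0248 0.0255 z-tcp -0.0102
0.07 2933 y -0.0249 0.0255 z-tcp -0.0103
0.08 3125 y -0.0249 0.0254 z-tcp -0.0103
0.09 3318 y -0.0249 0.0254 z-tcp -0.0103
0.1 3449 y -0.0249 0.0254 z-tcp -0.0105
0.11 654 y -0.0247 0.0255 z-tcp -0.0109
tip xl 0.11160954041656262
top 0 nan ((0.0, 0.0), (0.0, 0.0), 0.0)
ledge 1314 0.11365806328675405 ((0.5184478759765625, -0.1591588258743286), (0.2185760885477066, 0.011074853129684925), 75.33702850341797)
  return _methods._mean(a, axis=axis, dtype=dtype,
  ret = ret.dtype.type(ret / rcount)
```

View pics/w2.png

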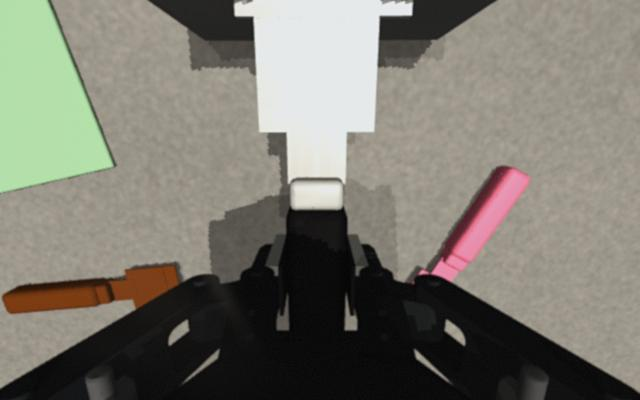

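The blade is level, spanning columns 255–378, with its top 10.3 mm below the TCP. The ledge is in rows 0–15, columns 235–412, centred to within about 2 mm. The tip stands about 8 mm short of the ledge, so I descend and check the height.

Call:
arm_command --rows '[{"grip": 1,"dx": -1,"dy": -2,"dz": -35,"spin": 0},{"grip": 1,"dx": 0,"dy": 0,"dz": -34,"spin": 0},{"grip": 1,"dx": 0,"dy": 0,"dz": 0,"spin": 0},{"grip": 1,"dx": 0,"dy": 0,"dz": 0,"spin": 0}]'

```text
time: 6.38
position: [0.3894, -0.1241, 0.1322]
eef_rot: [-3.115, 0.403, -0.002]
ft_force: [-0.1, 0.3, -3.3]
opening: 0.311
gripper_force: 59.7
```

```bash
python3 m.py 2>/dev/null
python3 - <<'E'
from h import *
s=snap('side');cv2.imwrite('pics/s2.png',cv2.resize(s['color'][100:220,280:440,::-1],None,fx=5,fy=5,interpolation=cv2.INTER_CUBIC)[:,:])
E
```

```text
6.425 [ 0.38963688 -0.12434553  0.13248583] [ 0.96700335 -0.25475514]
0.06 2657 y -0.024 0.0261 z-tcp -0.0106
0.07 2926 y -0.0241 0.0262 z-tcp -0.0107
0.08 3091 y -0.024 0.0262 z-tcp -0.0107
0.09 3308 y -0.0241 0.0263 z-tcp -0.0107
0.1 3441 y -0.024 0.0263 z-tcp -0.0109
0.11 588 y -0.0239 0.0262 z-tcp -0.0113
tip xl 0.11138236880627644
top 0 nan ((0.0, 0.0), (0.0, 0.0), 0.0)
```

View pics/s2.png

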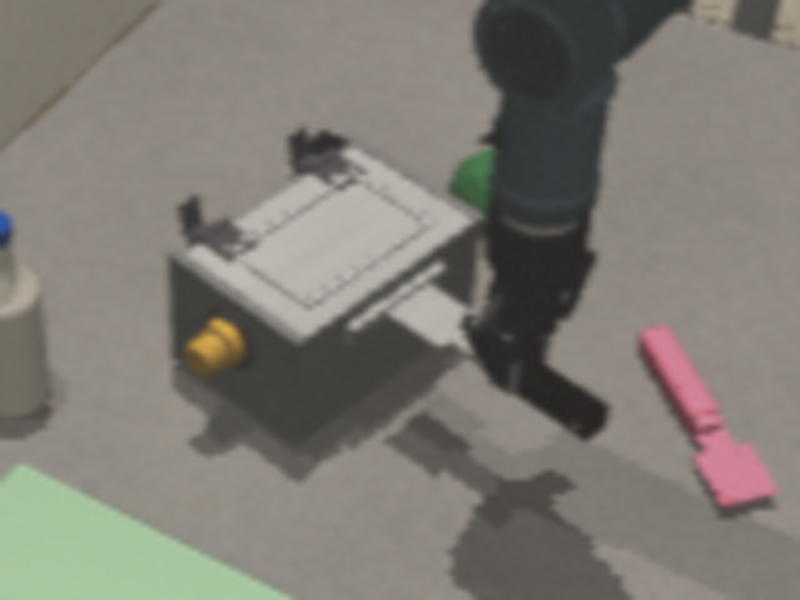

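The blade sits just in front of the ledge, level with the notch (blade tip at crop (400,300), ledge from (350,325) to (440,265)). I insert it slowly.

Call:
arm_command --rows '[{"grip": 1,"dx": 6,"dy": -1.5,"dz": -1,"spin": 0},{"grip": 1,"dx": 6,"dy": -1.6,"dz": 0,"spin": 0},{"grip": 1,"dx": 6,"dy": -1.6,"dz": 0,"spin": 0},{"grip": 1,"dx": 6,"dy": -1.6,"dz": 0,"spin": 0},{"grip": 1,"dx": 6,"dy": -1.6,"dz": 0,"spin": 0},{"grip": 1,"dx": 0,"dy": 0,"dz": 0,"spin": 0}]'

```text
time: 7.22
position: [0.419, -0.1326, 0.1303]
eef_rot: [-3.115, 0.405, -0.001]
ft_force: [-0.1, -0.8, -3.6]
opening: 0.308
gripper_force: 59.8
```

Call:
arm_command --rows '[{"grip": 1,"dx": 8,"dy": -2,"dz": 0.5,"spin": 0},{"grip": 1,"dx": 8,"dy": -2.1,"dz": 0,"spin": 0},{"grip": 1,"dx": 8,"dy": -2.1,"dz": 0,"spin": 0},{"grip": 1,"dx": 8,"dy": -2.1,"dz": 0,"spin": 0},{"grip": 1,"dx": 8,"dy": -2.1,"dz": 0,"spin": 0},{"grip": 1,"dx": 2,"dy": -0.5,"dz": 0,"spin": 0},{"grip": 1,"dx": 0,"dy": 0,"dz": 0,"spin": 0}]'

```text
time: 8.1
position: [0.4603, -0.1434, 0.1307]
eef_rot: [-3.115, 0.405, 0.001]
ft_force: [0.7, -0.6, -1.4]
opening: 0.308
gripper_force: 59.8
```

Call:
arm_command --rows '[{"grip": 1,"dx": 0,"dy": 0,"dz": -3,"spin": 0},{"grip": 1,"dx": 0,"dy": 0,"dz": -3,"spin": 0},{"grip": 1,"dx": 0,"dy": 0,"dz": -2,"spin": 0},{"grip": 1,"dx": 0,"dy": 0,"dz": -2,"spin": 0},{"grip": 1,"dx": 0,"dy": 0,"dz": -2,"spin": 0},{"grip": 1,"dx": 0,"dy": 0,"dz": 0,"spin": 0}]'

```text
time: 8.85
position: [0.4595, -0.1431, 0.1191]
eef_rot: [-3.115, 0.405, 0.002]
ft_force: [-4.1, 1.8, 7.4]
opening: 0.316
gripper_force: 62.2
```

```bash
sed -i 's/w2.png/w3.png/' m.py; python3 m.py 2>/dev/null
```

```text
8.9 [ 0.45951698 -0.14313124  0.11907727] [ 0.96677255 -0.25563343]
0.06 4727 y -0.035 0.035 z-tcp -0.0001
0.07 5829 y -0.035 0.035 z-tcp 0.0112
0.08 6683 y -0.035 0.035 z-tcp 0.0115
0.09 6566 y -0.035 0.035 z-tcp 0.0119
0.1 3151 y -0.035 0.035 z-tcp 0.0112
tip xl 0.1042381260068242
top 52665 0.1305010201702065 ((0.5135000348091125, -0.1586085557937622), (0.2253742516040802, 0.09739439934492111), 75.20521545410156)
ledge 8998 0.11518876564379116 ((0.48460423946380615, -0.15078286826610565), (0.11053767055273056, 0.07939858734607697), 75.53758239746094)
```

It pivots in the pads at low force, so I continue levering.

Call:
arm_command --rows '[{"grip": 1,"dx": 0,"dy": 0,"dz": -2,"spin": 0},{"grip": 1,"dx": 0,"dy": 0,"dz": -2,"spin": 0},{"grip": 1,"dx": 0,"dy": 0,"dz": -2,"spin": 0},{"grip": 1,"dx": 0,"dy": 0,"dz": -2,"spin": 0},{"grip": 1,"dx": 0,"dy": 0,"dz": -2,"spin": 0},{"grip": 1,"dx": 0,"dy": 0,"dz": -2,"spin": 0},{"grip": 1,"dx": 0,"dy": 0,"dz": -2,"spin": 0},{"grip": 1,"dx": 0,"dy": 0,"dz": 0,"spin": 0}]'

```text
time: 9.9
position: [0.4601, -0.1433, 0.106]
eef_rot: [3.115, -0.405, -0.0]
ft_force: [-8.3, 2.2, 17.7]
opening: 0.314
gripper_force: 67.3
```

```bash
cat > n.py <<'E'
from h import *
import sys
# cover angle from the wrist/side depth: heights in trap frame (d = distance behind front face)
s=snap(sys.argv[1],sys.argv[2] if len(sys.argv)>2 else None);P=pts(s);c,sn=.967,-.2546
f=np.array([.5233,-.1585]);X=P[:,:,0]-f[0];Y=P[:,:,1]-f[1]
d=X*c+Y*sn;l=-X*sn+Y*c
for a in np.arange(-.12,.22,.02):
    k=(d>a)&(d<a+.02)&(abs(l)>.04)&(abs(l)<.095)&(P[:,:,2]>.08)
    k2=(d>a)&(d<a+.02)&(abs(l)<.025)&(P[:,:,2]>.08)
    if k.sum()+k2.sum()>20: print(round(a+.01,2),'side',k.sum(),np.median(P[k][:,2]).round(4) if k.any() else '','mid',k2.sum(),np.median(P[k2][:,2]).round(4) if k2.any() else '')
E
python3 n.py wrist
```

```text
-0.11 side 0  mid 552 0.0943
-0.09 side 0  mid 1392 0.0996
-0.07 side 5505 0.1602 mid 2617 0.1085
-0.05 side 19090 0.1706 mid 23962 0.1707
-0.03 side 0  mid 3125 0.1161
-0.01 side 2055 0.1143 mid 5205 0.1169
0.01 side 25919 0.1471 mid 16296 0.1472
0.03 side 13843 0.1468 mid 8880 0.147
```

The cover is already up about 0.12 rad, with the blade loaded on the ledge. I'll lever further.

Call:
arm_command --rows '[{"grip": 1,"dx": 0,"dy": 0,"dz": -2,"spin": 0},{"grip": 1,"dx": 0,"dy": 0,"dz": -2,"spin": 0},{"grip": 1,"dx": 0,"dy": 0,"dz": -2,"spin": 0},{"grip": 1,"dx": 0,"dy": 0,"dz": -2,"spin": 0},{"grip": 1,"dx": 0,"dy": 0,"dz": -2,"spin": 0},{"grip": 1,"dx": 0,"dy": 0,"dz": -2,"spin": 0},{"grip": 1,"dx": 0,"dy": 0,"dz": -2,"spin": 0},{"grip": 1,"dx": 0,"dy": 0,"dz": 0,"spin": 0}]'

```text
time: 10.95
position: [0.4626, -0.1439, 0.0929]
eef_rot: [3.115, -0.405, 0.008]
ft_force: [-4.1, 1.1, 19.5]
opening: 0.312
gripper_force: 72.2
```

```bash
python3 n.py wrist; python3 n.py side
```

```text
-0.09 side 0  mid 446 0.0828
-0.07 side 4674 0.1461 mid 2049 0.0951
-0.05 side 19907 0.1572 mid 23693 0.1579
-0.03 side 0  mid 3338 0.1109
-0.01 side 2522 0.1143 mid 6241 0.1183
0.01 side 20675 0.1614 mid 33693 0.1619
0.03 side 3312 0.1595 mid 5779 0.1595
-0.11 side 43 0.4304 mid 105 0.3492
-0.09 side 120 0.4284 mid 284 0.2901
-0.07 side 231 0.379 mid 152 0.1307
-0.05 side 136 0.4071 mid 16 0.1286
-0.03 side 39 0.4099 mid 1 0.2679
-0.01 side 47 0.1057 mid 35 0.1169
0.01 side 85 0.1255 mid 94 0.131
0.03 side 45 0.1556 mid 33 0.1567
0.05 side 61 0.1518 mid 33 0.1512
0.07 side 65 0.1467 mid 33 0.1479
0.09 side 67 0.1418 mid 26 0.1412
0.11 side 72 0.1377 mid 33 0.1371
0.13 side 62 0.1337 mid 26 0.133
0.15 side 39 0.1291 mid 7 0.1241
0.17 side 59 0.1309 mid 0
```

The cover stands at about 0.22 rad (fit 0.1556 → 0.1337 over 100 mm), and the hinge holds it. Next I raise the tool so the blade swings flat against the underside and lifts at the lip, close to the grip where the pads can carry it.

Call:
arm_command --rows '[{"grip": 1,"dx": 2,"dy": -0.5,"dz": 11,"spin": 0},{"grip": 1,"dx": 2,"dy": -0.5,"dz": 11,"spin": 0},{"grip": 1,"dx": 2,"dy": -0.5,"dz": 11,"spin": 0},{"grip": 1,"dx": 2,"dy": -0.5,"dz": 11,"spin": 0},{"grip": 1,"dx": 2,"dy": -0.5,"dz": 11,"spin": 0},{"grip": 1,"dx": 0,"dy": 0,"dz": 10,"spin": 0},{"grip": 1,"dx": 0,"dy": 0,"dz": 0,"spin": 0}]'

```text
time: 11.92
position: [0.4712, -0.1461, 0.1568]
eef_rot: [3.115, -0.405, 0.003]
ft_force: [-3.4, 1.9, -4.8]
opening: 0.31
gripper_force: 66.4
```

```bash
python3 n.py wrist; python3 n.py side|grep -E "^0"
```

```text
-0.09 side 0  mid 1060 0.1478
-0.07 side 1716 0.2048 mid 1714 0.1549
-0.05 side 21183 0.2181 mid 11887 0.2122
-0.03 side 1649 0.2315 mid 14990 0.2232
-0.01 side 929 0.1143 mid 3774 0.1662
0.01 side 3443 0.125 mid 8211 0.1726
0.03 side 9984 0.2165 mid 19509 0.2151
0.05 side 303 0.0813 mid 0 
0.01 side 44 0.109 mid 45 0.1695
0.03 side 23 0.2157 mid 66 0.1783
0.05 side 28 0.2038 mid 47 0.1842
0.07 side 29 0.1859 mid 16 0.1871
0.09 side 33 0.1721 mid 13 0.1689
0.11 side 39 0.1547 mid 18 0.1531
0.13 side 33 0.1388 mid 12 0.1348
0.15 side 54 0.1213 mid 6 0.1202
0.17 side 58 0.1321 mid 0
```

The tip lifted the cover without slipping: it now stands at about 0.66 rad (0.2157 → 0.1387 over 100 mm). I follow the arc about the hinge.

Call:
arm_command --rows '[{"grip": 1,"dx": 10,"dy": -2.5,"dz": 11,"spin": 0},{"grip": 1,"dx": 10,"dy": -2.5,"dz": 11,"spin": 0},{"grip": 1,"dx": 12.5,"dy": -3.3,"dz": 8,"spin": 0},{"grip": 1,"dx": 12.5,"dy": -3.3,"dz": 7,"spin": 0},{"grip": 1,"dx": 14,"dy": -3.7,"dz": 4,"spin": 0},{"grip": 1,"dx": 14,"dy": -3.7,"dz": 3,"spin": 0},{"grip": 1,"dx": 0,"dy": 0,"dz": 0,"spin": 0}]'

```text
time: 12.9
position: [0.5456, -0.1655, 0.2005]
eef_rot: [3.115, -0.405, 0.007]
ft_force: [0.2, 0.4, -2.2]
opening: 0.312
gripper_force: 66.8
```

```bash
python3 n.py side s3.png|grep -E "^0"
```

```text
0.01 side 295 0.288 mid 210 0.2423
0.03 side 169 0.4978 mid 46 0.2266
0.05 side 71 0.5174 mid 15 0.5476
0.09 side 0  mid 29 0.2178
0.11 side 0  mid 53 0.2229
0.13 side 308 0.2097 mid 183 0.2281
0.15 side 163 0.1419 mid 105 0.1177
```

View pics/s3.png

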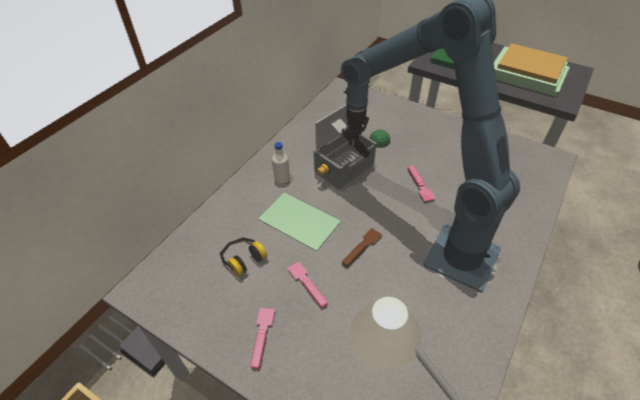

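The cover is open, near upright, behind the gripper at (335,130). I push another 45 mm or so to the stop, watching the force.

Call:
arm_command --rows '[{"grip": 1,"dx": 12,"dy": -3,"dz": -1,"spin": 0},{"grip": 1,"dx": 10,"dy": -2.6,"dz": -1,"spin": 0},{"grip": 1,"dx": 8,"dy": -2.1,"dz": -1,"spin": 0},{"grip": 1,"dx": 4,"dy": -1,"dz": 0,"spin": 0},{"grip": 1,"dx": 0,"dy": 0,"dz": 0,"spin": 0}]'

```text
time: 13.58
position: [0.573, -0.1729, 0.1945]
eef_rot: [-3.114, 0.405, 0.017]
ft_force: [-14.2, 2.9, -1.5]
opening: 0.311
gripper_force: 67.5
```

```bash
cat > c.py <<'E'
from h import *
for n in ('side','top'):
    P=pts(snap(n));X=P[:,:,0]-.5233;Y=P[:,:,1]+.1585
    d=X*.967-Y*.2546;l=X*.2546+Y*.967
    k=(abs(l)<.095)&(d>.12)&(d<.22)&(P[:,:,2]>.15)&(P[:,:,2]<.28)
    for z in np.arange(.15,.28,.02):
        j=k&(abs(P[:,:,2]-z-.01)<.01)&(abs(l)>.03)
        if j.sum()>5: print(n,round(z+.01,3),j.sum(),np.median(d[j]).round(4))
E
python3 c.py
```

```text
side 0.16 55 0.1467
side 0.18 57 0.1522
side 0.2 70 0.1559
side 0.22 84 0.1628
side 0.24 84 0.1672
side 0.26 107 0.1726
side 0.28 7 0.1724
top 0.16 57 0.1438
top 0.18 73 0.149
top 0.2 70 0.1543
top 0.22 71 0.1596
top 0.24 83 0.1652
top 0.26 95 0.1711
top 0.28 19 0.1742
```

The cover is at its stop, leaning back about 14.6° (0.1467 → 0.1726 over 100 mm), with a reaction of 14 N. I hold briefly, withdraw and carry the scraper back over the mat.

Call:
arm_command --rows '[{"grip": 1,"dx": 0,"dy": 0,"dz": 0,"spin": 0},{"grip": 1,"dx": -20,"dy": 5,"dz": 0,"spin": 0},{"grip": 1,"dx": -38,"dy": 10,"dz": 10,"spin": 0},{"grip": 1,"dx": -38,"dy": 10,"dz": 20,"spin": 0},{"grip": 1,"dx": 0,"dy": 40,"dz": 10,"spin": 0},{"grip": 1,"dx": 0,"dy": 45,"dz": 0,"spin": 0},{"grip": 1,"dx": 5,"dy": 45,"dz": 0,"spin": 0},{"grip": 1,"dx": 25,"dy": 45,"dz": 0,"spin": -2}]'

```text
time: 14.68
position: [0.512, 0.0276, 0.2374]
eef_rot: [-3.107, 0.461, -0.003]
ft_force: [1.8, -1.0, -1.7]
opening: 0.314
gripper_force: 67.2
```

Call:
arm_command --rows '[{"grip": 1,"dx": 30,"dy": 45,"dz": 0,"spin": -2},{"grip": 1,"dx": 30,"dy": 45,"dz": -10,"spin": -2},{"grip": 1,"dx": 18,"dy": 32,"dz": -20,"spin": 0},{"grip": 1,"dx": 0,"dy": 0,"dz": 0,"spin": 0},{"grip": 1,"dx": 0,"dy": 0,"dz": 0,"spin": 0}]'

```text
time: 15.3
position: [0.5899, 0.1478, 0.2068]
eef_rot: [3.09, -0.568, 0.001]
ft_force: [0.0, 0.3, -1.6]
opening: 0.317
gripper_force: 67.2
```

```bash
python3 c.py|grep top; python3 m.py 2>/dev/null
python3 - <<'E'
from h import *
s=snap('top');P=pts(s);h=cv2.cvtColor(s['color'],cv2.COLOR_RGB2HSV)
g=(h[:,:,0]>35)&(h[:,:,0]<85)&(h[:,:,1]>25);g[:150]=0;g[240:]=0;g[:,:270]=0;g[:,332:]=0
m=np.load('top.npy')[g&(abs(np.load('top.npy')[:,:,2]-.007)<.006)];print('mat',m.min(0),m.max(0))
E
```

```text
top 0.16 124 0.1441
top 0.18 134 0.149
top 0.2 142 0.1543
top 0.22 151 0.1599
top 0.24 157 0.1653
top 0.26 179 0.1709
top 0.28 49 0.1746
15.45 [0.58988337 0.14700244 0.20747879] [ 0.9340566  -0.35712237]
0.06 4356 y -0.0245 0.026 z-tcp 0.0175
0.07 5234 y -0.0244 0.026 z-tcp 0.0214
0.08 6472 y -0.0245 0.0261 z-tcp 0.0254
0.09 5037 y -0.0246 0.0261 z-tcp 0.0286
tip xl 0.09770700425565616
top 3095 0.13019895401542864 ((0.5983704328536987, -0.06667783856391907), (0.021176528185606003, 0.10347427427768707), 85.53666687011719)
ledge 190 0.11242492329736035 ((0.5496169924736023, -0.07204675674438477), (0.038664694875478745, 0.00919383205473423), 70.6029052734375)
mat [0.46229625 0.07481213 0.00111776] [0.73092963 0.25513367 0.01294011]
```

Call:
arm_command --rows '[{"grip": 1,"dx": 0,"dy": 0,"dz": -45,"spin": 0},{"grip": 1,"dx": 0,"dy": 0,"dz": -45,"spin": 0},{"grip": 1,"dx": 0,"dy": 0,"dz": -35,"spin": 0},{"grip": 1,"dx": 0,"dy": 0,"dz": -12,"spin": 0},{"grip": 1,"dx": 0,"dy": 0,"dz": -6,"spin": 0},{"grip": 1,"dx": 0,"dy": 0,"dz": -6,"spin": 0},{"grip": 1,"dx": 0,"dy": 0,"dz": -6,"spin": 0},{"grip": 1,"dx": 0,"dy": 0,"dz": -6,"spin": 0}]'

```text
time: 16.5
position: [0.5948, 0.1474, 0.0492]
eef_rot: [-3.087, 0.569, -0.016]
ft_force: [5.7, -5.2, 11.8]
opening: 0.315
gripper_force: 68.9
```

Call:
arm_command --rows '[{"grip": 1,"dx": 0,"dy": 0,"dz": -6,"spin": 0},{"grip": 1,"dx": 0,"dy": 0,"dz": -5,"spin": 0},{"grip": 1,"dx": 0,"dy": 0,"dz": -3,"spin": 0},{"grip": 1,"dx": 0,"dy": 0,"dz": 0,"spin": 0}]'

```text
time: 17.0
position: [0.5944, 0.1481, 0.0348]
eef_rot: [-3.087, 0.569, -0.014]
ft_force: [5.6, -3.1, 5.2]
opening: 0.31
gripper_force: 68.9
```

```bash
python3 m.py 2>/dev/null
```

```text
17.05 [0.59429384 0.14821921 0.0347974 ] [ 0.93415689 -0.35677105]
0.06 3409 y -0.035 0.035 z-tcp -0.001
0.07 3774 y -0.035 0.035 z-tcp -0.0002
0.08 4114 y -0.035 0.035 z-tcp 0.0007
0.09 4475 y -0.035 0.035 z-tcp 0.0016
0.1 3753 y -0.035 0.035 z-tcp 0.0022
0.11 305 y -0.0348 0.035 z-tcp -0.0286
tip xl 0.11549759773992022
top 0 nan ((0.0, 0.0), (0.0, 0.0), 0.0)
```

Only about 0.085 rad of pitch is left. I press a little more, then open and rise.

Call:
arm_command --rows '[{"grip": 1,"dx": 0,"dy": 0,"dz": -3,"spin": 0},{"grip": 1,"dx": 0,"dy": 0,"dz": -2,"spin": 0},{"grip": 1,"dx": 0,"dy": 0,"dz": 0,"spin": 0},{"grip": 0.5,"dx": 0,"dy": 0,"dz": 0,"spin": 0},{"grip": 0,"dx": 0,"dy": 0,"dz": 0,"spin": 0},{"grip": 0,"dx": 0,"dy": 0,"dz": 0,"spin": 0},{"grip": 0,"dx": 0,"dy": 0,"dz": 0,"spin": 0},{"grip": 0,"dx": 0,"dy": 0,"dz": 0,"spin": 0}]'

```text
time: 18.05
position: [0.5893, 0.1485, 0.0267]
eef_rot: [3.09, -0.567, -0.0]
ft_force: [-0.3, -0.4, 0.1]
opening: 0.999
gripper_force: 0.0
```

Call:
arm_command --rows '[{"grip": 0,"dx": 0,"dy": 0,"dz": 10,"spin": 0},{"grip": 0,"dx": 0,"dy": 0,"dz": 20,"spin": 0},{"grip": 0,"dx": 0,"dy": 0,"dz": 40,"spin": 0},{"grip": 0,"dx": 0,"dy": 0,"dz": 50,"spin": 0},{"grip": 0,"dx": 0,"dy": 0,"dz": 50,"spin": 0},{"grip": 0,"dx": 0,"dy": 0,"dz": 0,"spin": 0},{"grip": 0,"dx": 0,"dy": 0,"dz": 0,"spin": 0}]'

```text
time: 18.92
position: [0.5893, 0.1482, 0.1975]
eef_rot: [-3.09, 0.568, -0.001]
ft_force: [-0.7, -0.7, -1.7]
opening: 0.998
gripper_force: 0.0
```

```bash
python3 c.py|grep top
python3 - <<'E'
from h import *
s=snap('wrist','w9.png');P=pts(s);x,y,z=P[:,:,0],P[:,:,1],P[:,:,2];st=get_state();print(st['time'],st['position'])
D=(s['color'].max(2)<70)&(z>.02)&(z<.06)&(abs(x-.58)<.12)&(abs(y-.155)<.08)
print(np.median(z[D]),cv2.minAreaRect(P[D][:,:2].astype(np.float32)))
p=P[D];print('pitch/roll',np.linalg.lstsq(np.c_[p[:,:2],np.ones(len(p))],p[:,2],rcond=None)[0])
B=(z>.0145)&(z<.028)&(x>.64)&(x<.72)&(abs(y-.12)<.06);print('blade z',np.median(z[B]),B.sum())
E
```

```text
top 0.16 131 0.1437
top 0.18 143 0.1493
top 0.2 132 0.1546
top 0.22 154 0.1598
top 0.24 151 0.1651
top 0.26 188 0.1708
top 0.28 44 0.174
19.075 [0.58857103 0.14807708 0.19567502]
0.03191821583506571 ((0.5698322057723999, 0.15812712907791138), (0.027039261534810066, 0.10728592425584793), 68.4368896484375)
pitch/roll [-0.00830185 -0.02315941  0.0400838 ]
blade z 0.02050151381372295 3819
```

View pics/w9.png

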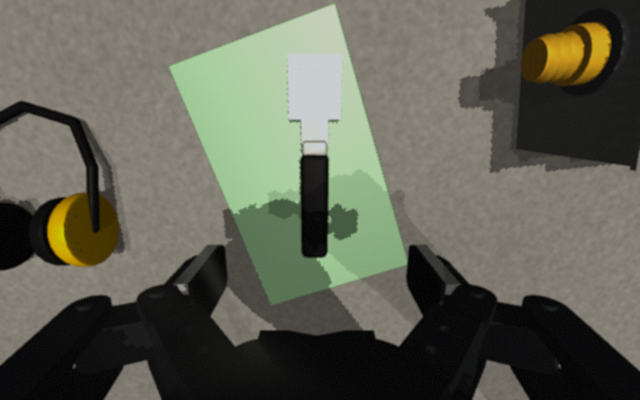

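The scraper lies flat on the mat, handle from (314,157) to (314,255) with its top at z = 0.032. The cover is still at its stop and the gripper is clear, so I hand in.

```bash
python3 -c "
from bench import *
print(hand_in())"
```

```text
the job is handed in; nothing more can be done
None
```

I levered the cover up with the scraper blade on the notch's ledge and swung it back to its stop. I then laid the scraper flat on the mat and handed the job in at about 19 s; `hand_in()` returned no verdict.

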